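# Close up the sample cool box

### The job

Close up the blue sample cool box on the lab bench, pushing with the fingertips only: first fold the upright orange inner flap down flat over the vials, then swing the grey lid all the way shut over it. Do not pick anything up, and leave the vials and the other things on the bench where they stand. Finish with the hand clear.

Things in the scene. Friction and masses are not known exactly. Their poses are not given: they have to be found in the camera images.
- coolbox: Fixed blue open box with a white rim, outer size 240 x 200 mm (its x by its y), rim top 130 mm above the bench. Origin: centre of its underside; z up. Its y axis runs from the flap's hinge side (-y) to the lid's hinge side (+y). Opening inside the rim 200 (x) x 160 (y) mm; a white foam rack inside holds two vials, whose tops lie about 35 mm below the closed flap.
- lid (a joint): Grey lid hinged along the +y rim of the box, the hinge parallel to the box's x axis. 0 = shut on the rim, grows as it opens, about 1.57 = upright, 1.95 = stop, leaning outward. Its hinge is stiff: it stays at any angle it is left at, and takes about 0.7 N m (5 N at 150 mm from the hinge) to move upright, less when pushed down. Weighs about 0.45 kg.
- lid_hinge (a point): Middle of the lid's hinge line: box frame (0, +100, 130.5) mm, on the lid's underside edge. The lid is a flat slab 240 mm along the hinge, 200 mm out from it and 24 mm thick; the thickness lies on its outside, which is on top when shut and faces away from the box when it stands open.
- lid_edge (a point): Middle of the lid's free edge, on the outside face: 200 mm from the hinge and 24 mm above the underside plane.
- flap (a joint): Orange inner flap hinged just inside the -y rim, the hinge parallel to the box's x axis. 0 = folded flat inside the rim, grows as it stands up, about 1.57 = upright, 1.85 = stop, leaning outward. Stiff hinge: it stays at any angle it is left at, and takes about 0.15 N m (1.5 N at 100 mm). Weighs about 0.15 kg. While it stands up, the lid cannot shut: it strikes the flap.
- flap_hinge (a point): Middle of the flap's hinge line: box frame (0, -78, 118) mm, on the flap's underside edge. The flap is a flat plate 190 mm along the hinge, 130 mm out from it and 8 mm thick; the thickness lies on its outside, which is on top when folded down (4 mm below the rim top) and faces away from the box when it stands up.
- flap_edge (a point): Middle of the flap's free edge, on the outside face: 130 mm from the hinge and 8 mm above the underside plane.
- vial_a: Loose clear vial with red cap, 24 mm across, 55 mm tall, standing in the rack inside the box; origin at its foot. Leave it.
- vial_b: A second such vial in the rack. Leave it.
- bottle: Loose white bottle with a blue cap, 66 mm across, 150 mm tall, standing beyond the box; origin at its foot. Leave it.
- beaker: Loose glass beaker, 68 mm across, 85 mm tall, standing beyond the box (it may have changed places with the bottle); origin at its foot. Leave it.
- tipbox: Loose blue box with a white cover, 87 x 122 x 60 mm, on the bench on the lid's hinge side; origin at the centre of its underside. Leave it.
- pipette: Loose white pipette, 250 mm long, lying on the bench on the flap's hinge side, at most 30 mm high; origin about its middle, at bench height. Leave it.
- tub: Loose red open tub, 110 x 90 x 55 mm, on the flap's hinge side, towards the robot; origin at the centre of its underside. Leave it.

How it is judged (in metres and radians):
On the way, in this order (a step that is already met when the one before it is completed fails the run):
1. the flap is folded down flat (within 0.07 rad) while the lid still stands open (over 1 rad) (value of joint flap below 0.07 rad and value of joint lid above 1 rad), for 0.2 s.
2. the lid is shut over the flap (within 0.04 rad) (value of joint lid below 0.04 rad and value of joint flap below 0.07 rad), for 0.2 s.
At the end, for the whole second after the job is handed in: The orange flap is flat (within 0.07 rad) and the grey lid shut on the rim (within 0.04 rad, 8 mm at its free edge); vials, bottle, beaker, tip box, pipette and tub are within 30 mm of where they started (all of step 2 and distance of each of vial_a, vial_b, bottle, beaker, tipbox, pipette, tub from where it was at the start of the episode below 0.03 m); the robot touches nothing.
It fails at once if the lid is swung below 0.75 rad while the flap is still up (over 0.2 rad) (value of joint lid below 0.75 rad and value of joint flap above 0.2 rad).
It fails at once if a vial or a bystander is lifted, carried or pushed 30 mm or more (distance of any of vial_a, vial_b, bottle, beaker, tipbox, pipette, tub from where it was at the start of the episode above 0.03 m).
It fails at once if the bottle or the beaker is knocked over (angle between any of bottle, beaker's own z axis and vertical above 0.4 rad).
It also fails if it takes over 53 s, if anything falls off the work surface, if the arm or the gripper's body presses on something with over 40 N, if the wrist force passes 120 N, or if a joint passes its speed limit or range.

### The arm

A 6-joint arm with a two-finger parallel gripper is mounted at the origin on the work surface. World frame = base frame: x ahead of the robot, y to its left, z up, the work surface at z = 0. Lengths are in m, angles in degrees, forces in N, time in s.
With the tool pointing down it reaches from about 0.4 to 0.825 m from the base axis. Payload 7 kg.
Tool frame: the origin (TCP) lies at the very end of the fingers, on their centre line; the grasp point (between the pads) lies r.grip_depth behind it (r.grip_depth is the distance from the TCP to the grasp point, in m); z points along the fingers, y is the direction in which the jaws open and shut (so a half turn about z gives the same grasp; the last joint's range is limited). The gripper opens to 88 mm and grips with 3 to 60 N. Pads are 19 mm wide; open, the fingers measure 130 mm over their backs; the gripper's body (78 mm by 193 mm) begins 47 mm behind the grasp point.
Start: joints at [88.127, 20.546, 0.682, 0, -70.136, -16.507], TCP at [0.213, 0.641, 0.227] pointing down, gripper open.
Joint ranges: [-176.03, 176.03], [-82.01, 121.73], [-58.28, 71.71], [-173.87, 95.51], [-174.79, -0.11], [-173.66, 173.66]. Speed limits (degrees/s): [136.94, 136.94, 172.46, 180, 180, 180].

### API

Orientations are given as [roll, pitch, yaw] about the fixed x, y, z axes, in that order (R = Rz(yaw) Ry(pitch) Rx(roll)).
In Python, from plant import r gives the robot as it stands. The module is installed in compiled form; this text tells all that it offers.
- The arm moves only by the tool step_arm, never from a script. Its argument "increments" is a list of rows, each a list of 3 entries, a list of its own where there are three numbers: the shift along the tool's x, y, z in m, then the turn, a rotation vector about the tool's x, y, z in rad, then the closure, from 0 (fully open) to 1 (shut). In form: [[[x, y, z], [wx, wy, wz], grip], ...]. A call has 1 to 10 rows; each row is the pose to reach, as a shift and turn from the pose commanded when the call began, along the tool's axes at that moment; what a row does not reach only later rows make up. A row lasts 1/10 s, in which the tool goes at most 50 mm and 8.59 degrees, less where a joint would pass 70% of its speed; a pose out of reach is approached as far as the arm can. A call with a gripper value outside its range is refused whole. The fingers move at their own pace and stop on an object; "force" is the grip in N (left out, the last holds). Time passes only in rows, so rows that repeat a pose let the fingers close. It gives the time, the measured TCP pose, the force and the opening at its end, in the units of the state.
- r.get_state(): the state, without advancing time (a new reading comes with each control period).
- r.capture(name): name is "scene" or "side" or "wrist"; returns a dict with "color" (420x560x3 uint8, red, green, blue), "intrinsics" (3x3 intrinsics, pixels), "k1" (the pictures are not rectified: a ray, as slopes to the right and down, at radius r is drawn at 1 + k1 r^2 times it, then the intrinsics apply), "rvec" (rotation vector, rad) and "tvec" (3), from world to camera coordinates, as OpenCV has them; the wrist camera has in their place "T_tool_cam" (4x4, takes a point from camera to tool coordinates, whose origin is the TCP and whose axes are the flange's). Camera axes: x right, y down, z forward; pixel columns grow to the right and rows downward; lengths in m; the calibration is good to about 2 mm. A picture is of the moment at which its call begins: read the wrist's pose just before it. There is no depth.
- r.close_job(): hands the job in, once; it reports no verdict.
The state is a dict: "time_s": time; "joints": joint angles; "qd": joint speeds; "joint_torque": joint torques, N m; "tcp_pos": TCP position; "eef_rot": TCP orientation; "contact_force": force on the tool from outside, world axes, zero at the start; "moment": the same for the moment, N m; "gripper_width": finger opening in m.
Only numpy, scipy, OpenCV 4.12 (cv2) and the standard library are available. Lean on these libraries where they do the work, as an engineer would, in place of code of your own. Each camera call takes 0.05 s, during which the arm holds its last target.

## Working session

There is one attempt and no reset: what is moved stays moved. The work goes in short steps, Python scripts to look and compute and a tool call to move; the robot and the scene stay as the last step left them, time stands still between calls to the robot, and variables do not carry over. Pictures are saved under pics/ and viewed, and the job is handed in when it is done.

Besides the shell and the picture viewer there is one more tool, called after ">>>" as name(argument=value, ...) on one line, values as JSON. step_arm: Moves the arm, as the interface text tells. Its arguments: {"type":"object","properties":{"increments":{"type":"array","items":{"type":"array"}},"force":{"type":"number"}},"required":["increments"]}

```bash
mkdir -p pics; ls
python3 - <<'E'
from plant import r
import cv2
s=r.get_state(); print({k:s[k] for k in('time_s','joints','tcp_pos','eef_rot','contact_force','gripper_width')}, r.grip_depth)
for n in('scene','side','wrist'):
    c=r.capture(n); cv2.imwrite(f'pics/{n}0.png',c['color'][:,:,::-1])
    print(n,[ (k,c[k]) for k in c if k!='color'])
E
```

```text
pics
{'time_s': 0.0, 'joints': array([ 8.81260388e+01,  2.05915954e+01,  6.34272703e-01, -2.14174701e-02,
       -7.01343172e+01, -1.65082674e+01]), 'tcp_pos': array([0.2127128 , 0.64010213, 0.22562057]), 'eef_rot': array([ 1.79906416e+02, -6.73872079e-03, -1.83895172e+01]), 'contact_force': array([ 0.39745562, -0.79183331,  0.10760218]), 'gripper_width': 0.08737474165867146} 0.0188
scene [('intrinsics', array([[454.53565042,   0.        , 280.13594185],
       [  0.        , 454.53565042, 209.79041492],
       [  0.        ,   0.        ,   1.        ]])), ('k1', 0.038753121847970265), ('rvec', array([ 1.75496194,  1.86935139, -0.69333709])), ('tvec', array([-0.0690627 , -0.30675651,  1.40016462]))]
side [('intrinsics', array([[438.81257173,   0.        , 284.81575598],
       [  0.        , 438.81257173, 203.83267083],
       [  0.        ,   0.        ,   1.        ]])), ('k1', -0.11561105127009695), ('rvec', array([ 1.57059143,  2.09238926, -0.76329605])), ('tvec', array([ 0.0747878 , -0.3242397 ,  1.46495096]))]
wrist [('intrinsics', array([[370.72455835,   0.        , 278.9010183 ],
       [  0.        , 370.72455835, 214.86892124],
       [  0.        ,   0.        ,   1.        ]])), ('k1', 0.033480503703018596), ('T_tool_cam', array([[-6.20468882e-04, -9.66753076e-01, -2.55710979e-01,
         6.81616124e-02],
       [ 9.99999793e-01, -6.42845374e-04,  3.92626552e-06,
         4.64688859e-04],
       [-1.68178349e-04, -2.55710923e-01,  9.66753275e-01,
        -1.59578231e-01],
       [ 0.00000000e+00,  0.00000000e+00,  0.00000000e+00,
         1.00000000e+00]]))]
```

View pics/scene0.png

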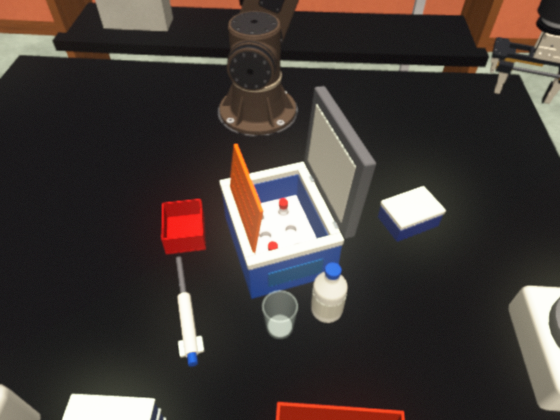

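View pics/side0.png

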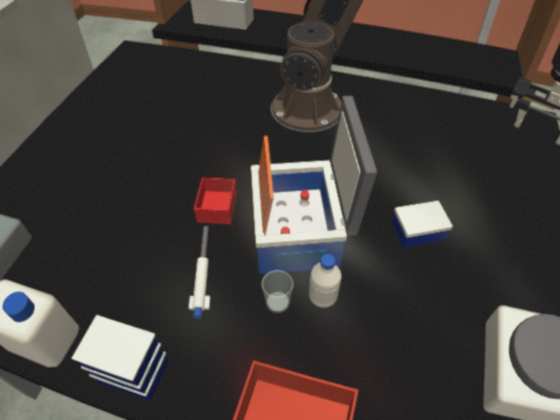

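View pics/wrist0.png

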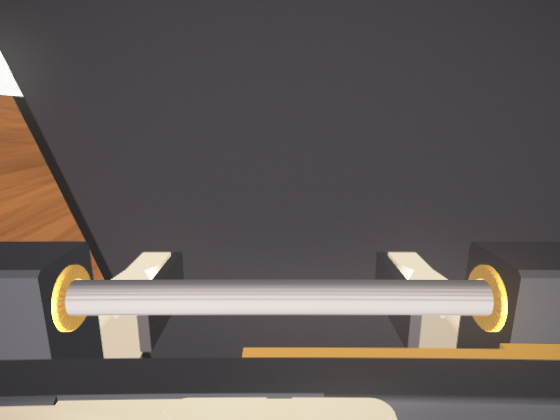

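Run:
```python
import cv2
a=cv2.imread('pics/scene0.png'); cv2.imwrite('pics/s0c.png',cv2.resize(a[80:300,205:405],None,fx=2.7,fy=2.7,interpolation=cv2.INTER_CUBIC))
a=cv2.imread('pics/side0.png'); cv2.imwrite('pics/d0c.png',cv2.resize(a[90:280,230:390],None,fx=3,fy=3,interpolation=cv2.INTER_CUBIC))
```

```text
(no output)
```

View pics/s0c.png

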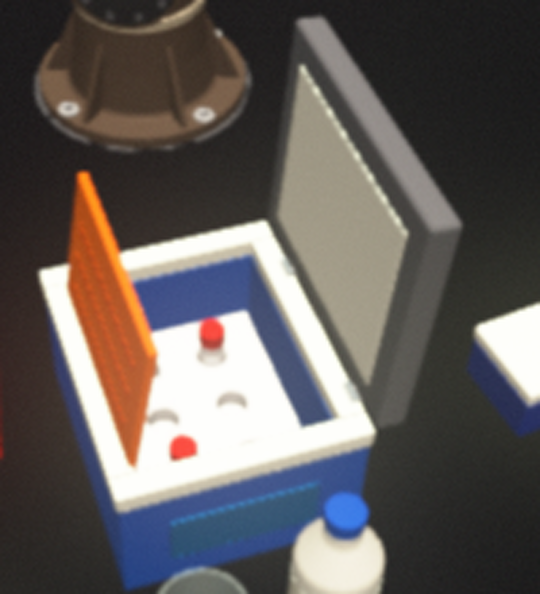

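View pics/d0c.png

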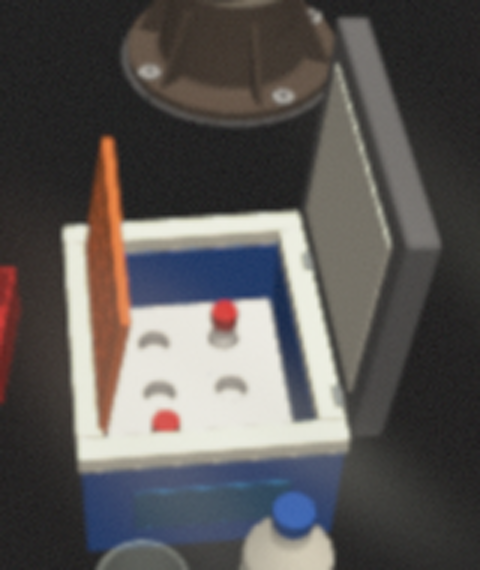

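```bash
cat > h.py <<'E'
import numpy as np, cv2
def cam(c):
    R=cv2.Rodrigues(np.array(c['rvec']))[0]; t=np.array(c['tvec']).reshape(3); return R,t
def ray(c,px):
    R,t=cam(c); K=c['intrinsics']
    d=(np.array(px)-K[:2,2])/np.array([K[0,0],K[1,1]]); u=d.copy()
    for _ in range(20): u=d/(1+c['k1']*(u@u))
    v=R.T@np.array([u[0],u[1],1]); return -R.T@t, v/np.linalg.norm(v)
def onz(c,px,z):
    o,v=ray(c,px); return o+v*(z-o[2])/v[2]
def tri(c1,p1,c2,p2):
    A=np.zeros((3,3));b=np.zeros(3);L=[]
    for c,p in((c1,p1),(c2,p2)):
        o,v=ray(c,p);M=np.eye(3)-np.outer(v,v);A+=M;b+=M@o;L.append((M,o))
    x=np.linalg.solve(A,b);return x,max(np.linalg.norm(M@(x-o)) for M,o in L)
def proj(c,X):
    R,t=cam(c);p=R@np.asarray(X)+t;u=p[:2]/p[2];u=u*(1+c['k1']*(u@u));K=c['intrinsics'];return u*np.array([K[0,0],K[1,1]])+K[:2,2]
E
python3 - <<'E'
from plant import r
from h import *
np.set_printoptions(precision=4,suppress=True)
cs=r.capture('scene');cd=r.capture('side')
S=lambda p:np.array(p)/2.7+[205,80]
D=lambda p:np.array(p)/3+[230,90]
P={'A':((40,272),(63,227)),'B':((120,500),(80,463)),'C':((374,432),(347,437)),'D':((268,221),(300,213)),
'lin_far':((300,20),(340,20)),'lin_near':((412,235),(395,245)),'lout_far':((325,20),(368,20)),'lout_near':((462,225),(440,245)),
'flap_far':((85,175),(106,137)),'flap_near':((155,355),(128,320))}
for k,(a,b) in P.items():
    x,e=tri(cs,S(a),cd,D(b)); print(k,x,'gap',round(e,4), onz(cs,S(a),.13)[:2],onz(cd,D(b),.13)[:2])
E
```

```text
A [ 0.4399 -0.0385  0.1338] gap 0.0004 [ 0.4357 -0.0396] [ 0.4368 -0.0399]
B [0.6627 0.0516 0.1362] gap 0.0016 [0.6566 0.0505] [0.6607 0.0503]
C [0.59   0.2312 0.1375] gap 0.0002 [0.5845 0.2321] [0.5841 0.2309]
D [0.3667 0.1476 0.1333] gap 0.001 [0.3617 0.1475] [0.3646 0.1474]
lin_far [0.3707 0.1621 0.3371] gap 0.001 [0.0617 0.1718] [0.0857 0.1275]
lin_near [0.5593 0.2379 0.3081] gap 0.0003 [0.3712 0.2706] [0.3793 0.2315]
lout_far [0.3533 0.1809 0.3276] gap 0.0002 [0.06   0.1972] [0.0775 0.1542]
lout_near [0.5719 0.2655 0.3295] gap 0.0003 [0.3561 0.314 ] [0.3685 0.2677]
flap_far [0.4607 0.0101 0.2606] gap 0.0005 [ 0.3126 -0.0174] [ 0.3181 -0.0402]
flap_near [0.615  0.0747 0.2428] gap 0.001 [0.52   0.0634] [0.5204 0.0431]
```

The rim corners give a box centre of about (0.511, 0.097) and a yaw of about 21.7°. The measured sides are 240 and 196 mm, close to the given 240 x 200. The lid is at about 1.63 rad and the flap at about 1.41 rad. Next I raise the hand, shut the fingers and turn so that tool x points along box -y.

>>> step_arm(increments=[[[0, 0, -0.04], [0, 0, 0.14], 1], [[0, 0, -0.08], [0, 0, 0.28], 1], [[0, 0, -0.12], [0, 0, 0.42], 1], [[0, 0, -0.16], [0, 0, 0.56], 1], [[0, 0, -0.2], [0, 0, 0.7], 1], [[0, 0, -0.225], [0, 0, 0.84], 1], [[0, 0, -0.225], [0, 0, 0.87], 1], [[0, 0, -0.225], [0, 0, 0.87], 1]], force=20)

```text
time_s: 1.05
tcp_pos: [0.2127, 0.6406, 0.4516]
eef_rot: [180.0, 0.0, -68.2]
contact_force: [-0.2, 0.1, -0.9]
gripper_width: 0.0291
```

>>> step_arm(increments=[[[0.045, -0.005, 0], [0, 0, 0], 1], [[0.09, -0.01, 0], [0, 0, 0], 1], [[0.135, -0.015, 0], [0, 0, 0], 1], [[0.18, -0.02, 0], [0, 0, 0], 1], [[0.225, -0.025, 0], [0, 0, 0], 1], [[0.27, -0.03, 0], [0, 0, 0], 1], [[0.315, -0.035, 0], [0, 0, 0], 1], [[0.36, -0.04, 0], [0, 0, 0], 1], [[0.405, -0.045, 0], [0, 0, 0], 1], [[0.45, -0.05, 0], [0, 0, 0], 1]])

```text
time_s: 2.05
tcp_pos: [0.4262, 0.2392, 0.4502]
eef_rot: [179.9, -0.0, -68.1]
contact_force: [1.1, 1.1, -0.9]
gripper_width: 0.0001
```

>>> step_arm(increments=[[[0.045, -0.005, 0], [0, 0, 0], 1], [[0.09, -0.01, 0], [0, 0, 0], 1], [[0.135, -0.015, 0], [0, 0, 0], 1], [[0.18, -0.02, 0], [0, 0, 0], 1], [[0.225, -0.025, 0], [0, 0, 0], 1], [[0.26, -0.025, 0], [0, 0, 0], 1], [[0.26, -0.025, 0], [0, 0, 0], 1], [[0.26, -0.025, 0], [0, 0, 0], 1]])

```text
time_s: 2.85
tcp_pos: [0.5457, 0.0082, 0.4498]
eef_rot: [179.8, 0.0, -68.3]
contact_force: [0.6, 0.2, 0.0]
gripper_width: 0.0004
```

>>> step_arm(increments=[[[0.005, 0, 0.045], [0, 0, 0], 1], [[0.005, 0, 0.09], [0, 0, 0], 1], [[0.005, 0, 0.135], [0, 0, 0], 1], [[0.005, 0, 0.175], [0, 0, 0], 1], [[0.005, 0, 0.205], [0, 0, 0], 1], [[0.005, 0, 0.225], [0, 0, 0], 1], [[0.005, 0, 0.225], [0, 0, 0], 1], [[0.005, 0, 0.225], [0, 0, 0], 1]])

```text
time_s: 3.65
tcp_pos: [0.5476, 0.0051, 0.227]
eef_rot: [180.0, -0.0, -68.1]
contact_force: [0.4, -0.5, 0.6]
gripper_width: 0.0006
```

Run:
```python
from plant import r
import cv2
print(r.get_state()['contact_force'],r.get_state()['tcp_pos'])
for n in('scene','side'):
    a=r.capture(n)['color'][:,:,::-1]; cv2.imwrite(f'pics/{n}1.png',cv2.resize(a[40:300,190:410],None,fx=2.2,fy=2.2))
```

```text
[ 0.44308064 -0.53682761  0.58169936] [0.54760154 0.0050894  0.22701102]
```

View pics/scene1.png

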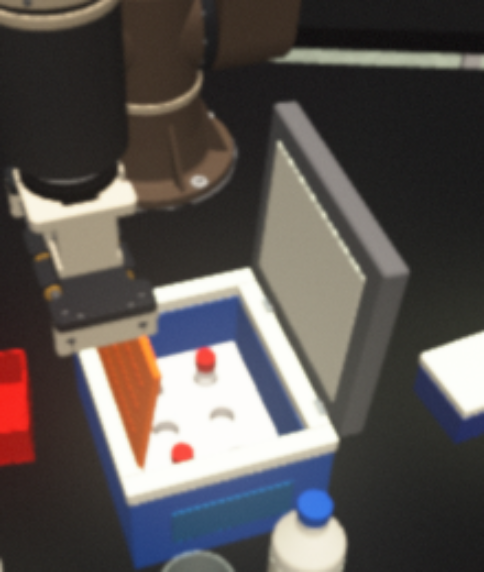

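View pics/side1.png

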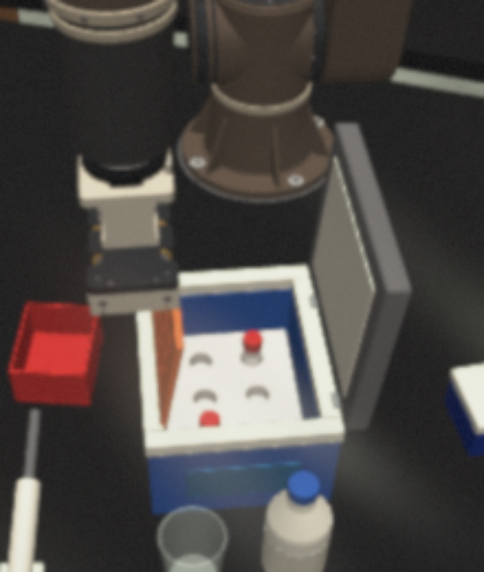

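The picture shows the hand at box y ≈ -100 mm, outside the upright flap. The flap's top edge is near (155,370) in the scene crop, and nothing has moved. Now I push the flap along its arc.

>>> step_arm(increments=[[[-0.012, 0, 0], [0, 0, 0], 1], [[-0.023, 0, 0], [0, 0, 0], 1], [[-0.034, 0, 0.002], [0, 0, 0], 1], [[-0.045, 0, 0.004], [0, 0, 0], 1], [[-0.055, 0, 0.008], [0, 0, 0], 1], [[-0.065, 0, 0.012], [0, 0, 0], 1], [[-0.074, 0, 0.018], [0, 0, 0], 1], [[-0.083, 0, 0.025], [0, 0, 0], 1], [[-0.091, 0, 0.032], [0, 0, 0], 1], [[-0.099, 0, 0.04], [0, 0, 0], 1]])

```text
time_s: 4.75
tcp_pos: [0.5106, 0.0968, 0.1857]
eef_rot: [180.0, -0.0, -68.2]
contact_force: [-0.1, -0.7, 0.3]
gripper_width: 0.0003
```

Run:
```python
from plant import r
import cv2
print(r.get_state()['contact_force'],r.get_state()['tcp_pos'])
for n in('side',):
    a=r.capture(n)['color'][:,:,::-1]; cv2.imwrite(f'pics/{n}2.png',cv2.resize(a[40:300,190:410],None,fx=2.2,fy=2.2))
```

```text
[-0.0897351  -0.74552792  0.31377084] [0.51059851 0.09680475 0.18574659]
```

View pics/side2.png

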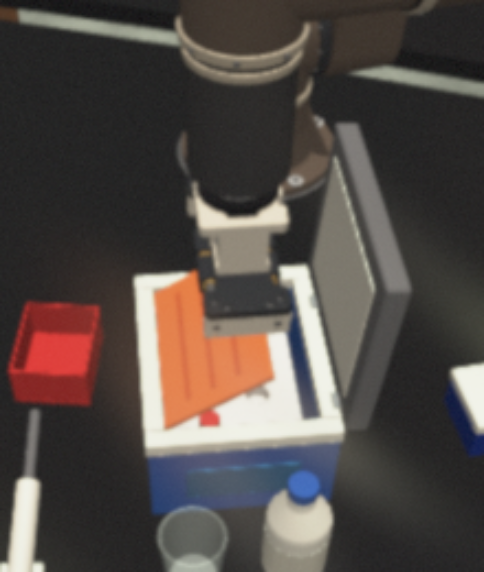

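The flap has come down to roughly 0.6 rad: its free edge now lies near (270,378) in the side crop, and the lid hasn't moved. I keep folding.

>>> step_arm(increments=[[[-0.006, 0, 0.009], [0, 0, 0], 1], [[-0.012, 0, 0.019], [0, 0, 0], 1], [[-0.016, 0, 0.029], [0, 0, 0], 1], [[-0.02, 0, 0.039], [0, 0, 0], 1], [[-0.022, 0, 0.047], [0, 0, 0], 1], [[-0.023, 0, 0.053], [0, 0, 0], 1], [[-0.023, 0, 0.058], [0, 0, 0], 1], [[-0.023, 0, 0.058], [0, 0, 0], 1]])

```text
time_s: 5.6
tcp_pos: [0.5021, 0.1174, 0.1278]
eef_rot: [179.9, -0.0, -68.2]
contact_force: [-0.2, 0.8, -0.5]
gripper_width: 0.0003
```

>>> step_arm(increments=[[[0, 0, 0.001], [0, 0, 0], 1], [[0, 0, 0.002], [0, 0, 0], 1], [[0, 0, 0.003], [0, 0, 0], 1], [[0, 0, 0.003], [0, 0, 0], 1]])

```text
time_s: 6.0
tcp_pos: [0.5027, 0.1177, 0.1262]
eef_rot: [-180.0, -0.0, -68.2]
contact_force: [-2.1, 0.1, 4.8]
gripper_width: 0.0005
```

>>> step_arm(increments=[[[0, 0, 0.001], [0, 0, 0], 1], [[0, 0, 0.002], [0, 0, 0], 1], [[0, 0, 0.002], [0, 0, 0], 1], [[0, 0, 0.002], [0, 0, 0], 1]])

```text
time_s: 6.4
tcp_pos: [0.5028, 0.1177, 0.126]
eef_rot: [-179.9, -0.0, -68.2]
contact_force: [-8.2, -0.6, 21.0]
gripper_width: 0.0008
```

The tip stops at z = 0.126, which is the expected height of the flat flap, with 21 N, so the flap is on its stop. I lift away and check.

>>> step_arm(increments=[[[0, 0, -0.03], [0, 0, 0], 1], [[0, 0, -0.07], [0, 0, 0], 1], [[0, 0, -0.115], [0, 0, 0], 1], [[0, 0, -0.16], [0, 0, 0], 1], [[0, 0, -0.205], [0, 0, 0], 1], [[0, 0, -0.25], [0, 0, 0], 1], [[0, 0, -0.29], [0, 0, 0], 1], [[0, 0, -0.32], [0, 0, 0], 1], [[0, 0, -0.32], [0, 0, 0], 1]])

```text
time_s: 7.3
tcp_pos: [0.5036, 0.1176, 0.4484]
eef_rot: [-179.6, 0.0, -68.2]
contact_force: [0.9, 1.0, 0.4]
gripper_width: 0.0003
```

Run:
```python
from plant import r
import cv2
print(r.get_state()['contact_force'],r.get_state()['tcp_pos'])
for n in('scene','side'):
    a=r.capture(n)['color'][:,:,::-1]; cv2.imwrite(f'pics/{n}3.png',cv2.resize(a[40:300,190:410],None,fx=2.2,fy=2.2))
```

```text
[0.87330254 0.95893215 0.38347022] [0.50363735 0.11763517 0.4484413 ]
```

View pics/scene3.png

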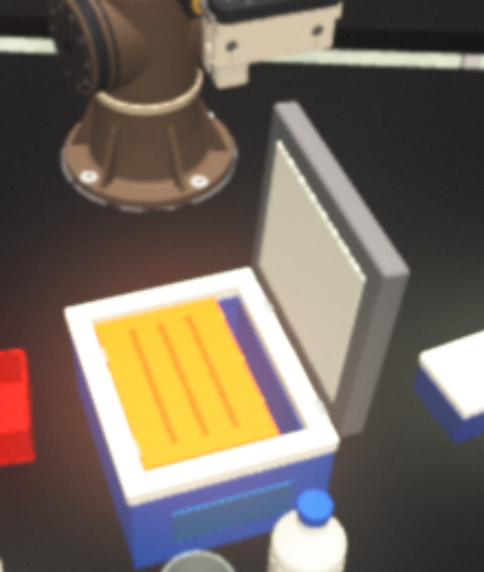

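View pics/side3.png

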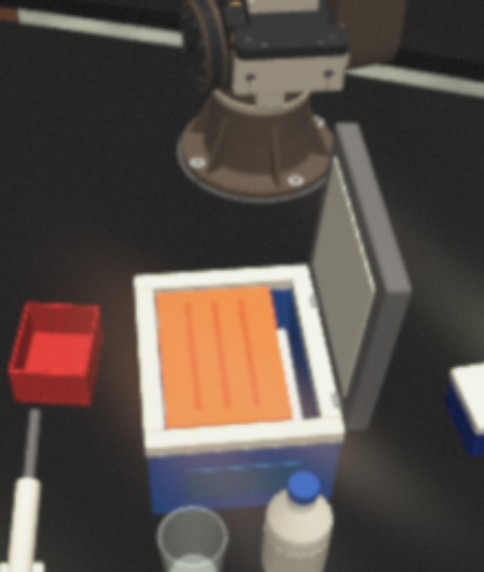

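The flap lies flat inside the rim (corners near (100,322) and (275,435) in the scene crop). The lid still stands open as before. Next I go over the lid to its outside.

>>> step_arm(increments=[[[-0.04, 0, 0], [0, 0, 0], 1], [[-0.08, 0, 0], [0, 0, 0], 1], [[-0.12, 0, 0], [0, 0, 0], 1], [[-0.15, 0, 0], [0, 0, 0], 1], [[-0.15, 0, 0.04], [0, 0, 0], 1], [[-0.15, 0, 0.08], [0, 0, 0], 1], [[-0.15, 0, 0.12], [0, 0, 0], 1], [[-0.15, 0, 0.15], [0, 0, 0], 1], [[-0.15, 0, 0.155], [0, 0, 0], 1], [[-0.15, 0, 0.155], [0, 0, 0], 1]])

```text
time_s: 8.4
tcp_pos: [0.4466, 0.2564, 0.2878]
eef_rot: [179.9, -0.1, -68.2]
contact_force: [-0.0, 0.2, -0.0]
gripper_width: 0.0003
```

Run:
```python
from plant import r
import cv2
print(r.get_state()['contact_force'],r.get_state()['tcp_pos'])
for n in('scene','side'):
    a=r.capture(n)['color'][:,:,::-1]; cv2.imwrite(f'pics/{n}4.png',cv2.resize(a[40:300,190:410],None,fx=2.2,fy=2.2))
```

```text
[-0.01775572  0.22108657 -0.02956386] [0.44656917 0.2564086  0.28780721]
```

View pics/scene4.png

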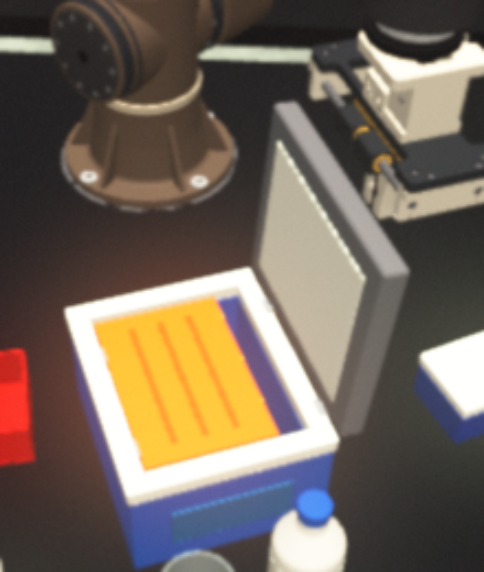

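The closed hand is outside the lid, at box y = 171 mm and z = 0.288, and clear of it (body corner near (390,215), lid edge at (400,270)). Now I swing the lid along its arc.

>>> step_arm(increments=[[[0.015, 0, -0.003], [0, 0, 0], 1], [[0.027, 0, -0.005], [0, 0, 0], 1], [[0.038, 0, -0.007], [0, 0, 0], 1], [[0.049, 0, -0.008], [0, 0, 0], 1], [[0.06, 0, -0.008], [0, 0, 0], 1], [[0.071, 0, -0.008], [0, 0, 0], 1], [[0.082, 0, -0.008], [0, 0, 0], 1], [[0.093, 0, -0.006], [0, 0, 0], 1], [[0.104, 0, -0.003], [0, 0, 0], 1], [[0.115, 0, 0], [0, 0, 0], 1]])

```text
time_s: 9.5
tcp_pos: [0.4899, 0.1491, 0.2884]
eef_rot: [180.0, -0.0, -68.2]
contact_force: [-0.2, 2.6, 3.3]
gripper_width: 0.0008
```

Run:
```python
from plant import r
import cv2
print(r.get_state()['contact_force'],r.get_state()['tcp_pos'])
for n in('scene',):
    a=r.capture(n)['color'][:,:,::-1]; cv2.imwrite(f'pics/{n}5.png',cv2.resize(a[40:300,190:410],None,fx=2.2,fy=2.2))
```

```text
[-0.16719141  2.61308919  3.27284552] [0.48987588 0.14905964 0.28840601]
```

View pics/scene5.png

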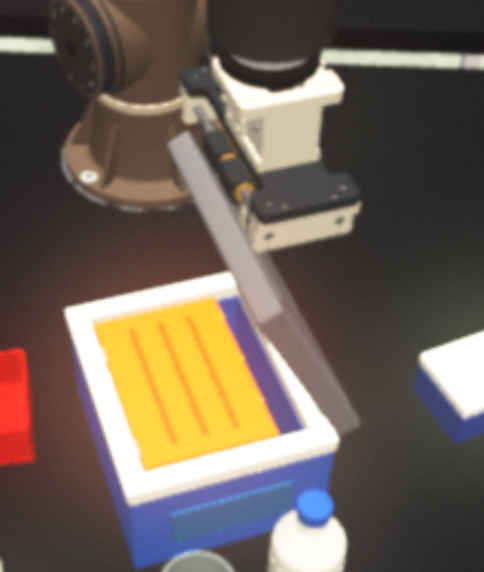

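The lid follows the fingertip at about 1.1 rad (near edge at (265,320)), with 4 N on the tool. I continue.

>>> step_arm(increments=[[[0.015, 0, 0.006], [0, 0, 0], 1], [[0.03, 0, 0.013], [0, 0, 0], 1], [[0.044, 0, 0.022], [0, 0, 0], 1], [[0.057, 0, 0.033], [0, 0, 0], 1], [[0.069, 0, 0.045], [0, 0, 0], 1], [[0.08, 0, 0.057], [0, 0, 0], 1], [[0.089, 0, 0.071], [0, 0, 0], 1], [[0.097, 0, 0.086], [0, 0, 0], 1], [[0.103, 0, 0.101], [0, 0, 0], 1], [[0.108, 0, 0.116], [0, 0, 0], 1]])

```text
time_s: 10.55
tcp_pos: [0.5296, 0.0488, 0.1711]
eef_rot: [180.0, -0.0, -68.2]
contact_force: [0.1, 0.8, 0.8]
gripper_width: 0.0002
```

>>> step_arm(increments=[[[0.002, 0, 0.006], [0, 0, 0], 1], [[0.003, 0, 0.012], [0, 0, 0], 1], [[0.003, 0, 0.016], [0, 0, 0], 1], [[0.003, 0, 0.017], [0, 0, 0], 1], [[0.003, 0, 0.018], [0, 0, 0], 1], [[0.003, 0, 0.018], [0, 0, 0], 1]])

```text
time_s: 11.15
tcp_pos: [0.5308, 0.0474, 0.1549]
eef_rot: [-180.0, 0.0, -68.2]
contact_force: [0.6, 0.8, -0.3]
gripper_width: 0.0009
```

>>> step_arm(increments=[[[0, 0, 0.001], [0, 0, 0], 1], [[0, 0, 0.002], [0, 0, 0], 1], [[0, 0, 0.003], [0, 0, 0], 1], [[0, 0, 0.003], [0, 0, 0], 1], [[0, 0, 0.003], [0, 0, 0], 1]])

```text
time_s: 11.65
tcp_pos: [0.5309, 0.0474, 0.1546]
eef_rot: [-179.9, -0.0, -68.2]
contact_force: [-10.3, 1.4, 24.5]
gripper_width: 0.0004
```

The lid is on its stop: the tip holds at z = 0.1546 (a shut lid should give 0.1545) with 25 N. I lift clear and check.

>>> step_arm(increments=[[[0, 0, -0.03], [0, 0, 0], 1], [[0, 0, -0.07], [0, 0, 0], 1], [[0, 0, -0.115], [0, 0, 0], 1], [[0, 0, -0.16], [0, 0, 0], 1], [[0, 0, -0.205], [0, 0, 0], 1], [[0, 0, -0.25], [0, 0, 0], 1], [[0, 0, -0.28], [0, 0, 0], 1], [[0, 0, -0.28], [0, 0, 0], 1], [[0, 0, -0.28], [0, 0, 0], 1]])

```text
time_s: 12.55
tcp_pos: [0.5307, 0.0475, 0.4321]
eef_rot: [-179.9, 0.0, -68.2]
contact_force: [-0.1, 0.1, -0.9]
gripper_width: 0.0005
```

Run:
```python
from plant import r
import cv2
s=r.get_state();print(s['contact_force'],s['tcp_pos'],s['time_s'])
for n in('scene','side'):
    a=r.capture(n)['color'][:,:,::-1]; cv2.imwrite(f'pics/{n}6.png',a)
    cv2.imwrite(f'pics/{n}6c.png',cv2.resize(a[130:290,200:380],None,fx=3.5,fy=3.5,interpolation=cv2.INTER_CUBIC))
```

```text
[-0.10165421  0.06770554 -0.89568126] [0.53065397 0.04748258 0.43211668] 12.55
```

View pics/scene6.png

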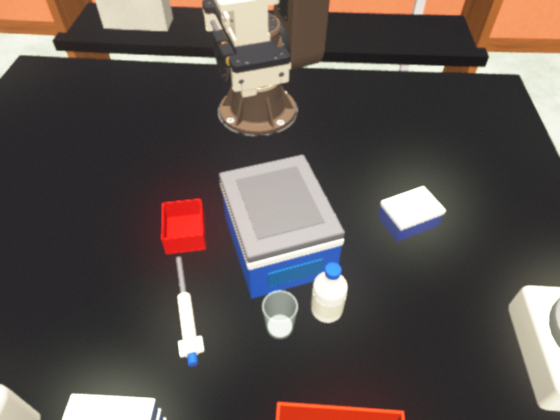

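View pics/scene6c.png

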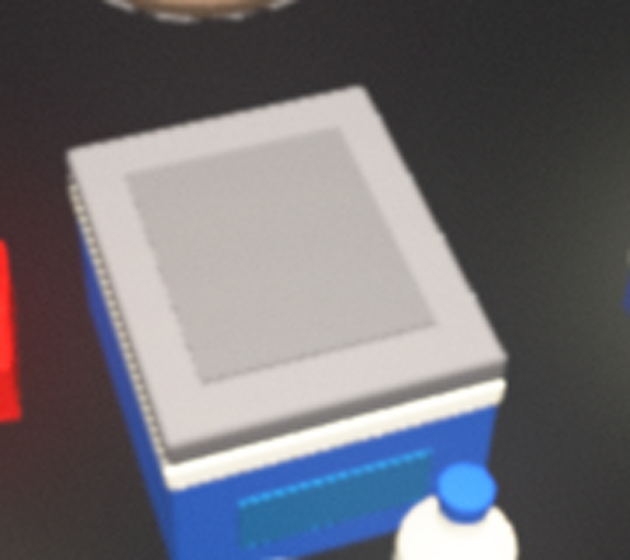

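View pics/side6c.png

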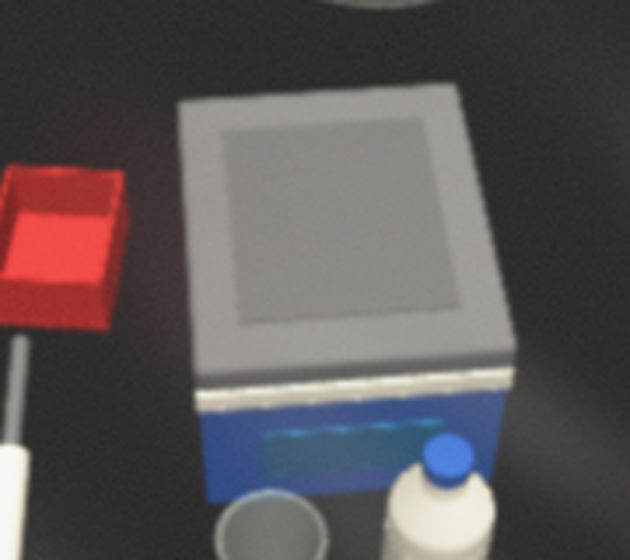

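The lid sits flush on the white rim, with even white bands in both views. The bottle, beaker, tub, pipette and tip box are at their starting pixels, and the hand is clear. I hand in the job.

```bash
python3 -c "
from plant import r
print(r.close_job())"
```

```text
the job is handed in; nothing more can be done
None
```

I folded the orange flap flat with the closed fingertips, then swung the grey lid shut from its outer side, and handed the job in at about 12.6 s of the 53 s allowed.

- **Flap:** the fingertip stopped at z = 0.126 m under 21 N, which is the expected height of the flat flap. The pictures then showed it flat with the lid still open.
- **Lid:** the fingertip stopped at z = 0.1546 m under 25 N; a shut lid should give 0.1545 m. Both views show the lid flush on the rim.
- **Bystanders and hand:** the bottle, beaker, tub, pipette and tip box look unmoved by eye, though I did not measure them. The hand ended at z = 0.43 m, clear of everything, with only sensor-noise force. The vials can no longer be seen under the closed flap, so I could not check them at the end.

One measurement came out slightly off: the rim corners gave the box's 200 mm side as 196 mm on one edge. It did no harm, since both contacts came within 0.1 mm of the expected heights.

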